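# Hold a hinged signal tower upright over the enclosure opening

### The arm

A 7-joint arm with a two-finger parallel gripper is mounted at the origin on the work surface. World frame = base frame: x ahead of the robot, y to its left, z up, the work surface at z = 0. Lengths are in m, angles in degrees, forces in N, time in s.
With the tool pointing down it reaches from about 0.4 to 0.85 m from the base axis. Payload 6.9 kg.
Tool frame: the origin (TCP) lies between the finger pads, 19 mm behind the fingertips; this is the grasp point; z points along the fingers, y is the line along which they close (so a half turn about z gives the same grasp; the last joint's range is limited). The gripper opens to 85 mm and grips with 20 to 120 N. Pads are 22 mm wide; open, the fingers measure 114 mm over their backs; the gripper's body (76 mm by 85 mm) begins 54 mm behind the grasp point. The pads swing forward as they close: fully open they stand 13 mm farther back than shut.
Start: joints at [-64.658, 29.078, -13.613, 85.955, 7.202, 65.827, -8.869], TCP at [0.207, 0.59, 0.25] pointing down, gripper open.
Joint ranges: [-176.47, 176.47], [-13.61, 117.27], [-81.72, 77.17], [0.22, 143.17], [-87.28, 267.28], [10, 112.55], [-165.47, 165.47]. Speed limits (degrees/s): [136.94, 136.94, 180, 180, 180, 180, 180].

### API

Orientations are given as a 3x3 rotation matrix whose columns are the frame's x, y, z axes.
In Python, from bench import manip, optics gives the robot as it stands.
- The arm moves only by the shell command python3 -m creep 'ROWS' [FORCE]. ROWS is JSON, a list of rows, each a list of 7 numbers: the shift along the tool's x, y, z each as a share of 0.05 m, from -1 to 1, then the turn, a rotation vector about the tool's x, y, z each as a share of 0.1 rad, from -1 to 1, then the closure, from -1 (fully open) to 1 (shut). A call has exactly 5 rows; each row shifts and turns the commanded pose from where the row before left it, along the tool's axes as they then stand; what a row does not reach is not made up. A row lasts 1/10 s, in which the tool goes at most 50 mm and 8.59 degrees, less where a joint would pass 70% of its speed; a pose out of reach is approached as far as the arm can. A call with a number of a shift or a turn outside -1 to 1 is refused whole. A call with a gripper value outside its range is refused whole. The fingers move at their own pace and stop on an object; FORCE is the grip in N (left out, the last holds). Time passes only in rows, so rows that do not move let the fingers close, or fill a call up. It gives the time, the measured TCP pose, the force, the opening and the grip force at its end, in the units of the state.
- manip.get_obs(): the state, without advancing time (a new reading comes with each control period).
- optics.camera(name): name is "scene" or "top"; returns a dict with "image" (400x640x3 uint8, blue, green, red), "mtx" (3x3 intrinsics, pixels), "k1" (the pictures are not rectified: a ray, as slopes to the right and down, at radius r is drawn at 1 + k1 r^2 times it, then the intrinsics apply), "extrinsics" (4x4, takes a point from camera to world coordinates). Camera axes: x right, y up, looking along -z (the intrinsics and any distortion apply to the point x, -y, -z); pixel columns grow to the right and rows downward; lengths in m; the calibration is good to about 2 mm. A picture is of the moment at which its call begins. There is no depth.
- manip.finish_job(): hands the job in; it is judged then, once.
The state is a dict: "time_s": time; "joint_pos": joint angles; "joint_velocities": joint speeds; "joint_efforts": joint torques, N m; "tcp_pos": TCP position; "orientation": TCP orientation; "ft_force": force on the tool from outside, world axes, zero at the start; "torque": the same for the moment, N m; "finger_gap": finger opening in m; "grip_force": force on a finger pad.
Only numpy, scipy, OpenCV 4.12 (cv2) and the standard library are available. Lean on these libraries where they do the work, as an engineer would, in place of code of your own. Each camera call takes 0.05 s, during which the arm holds its last target. There are 200 camera calls.

### The job

Lift the signal tower off the bench by the grip post on its foot, steady it in the air with the lamp stack upright and the foot level, and only then carry it, still upright, over the low white enclosure so that the tower's hinge is right above the round dark opening in the roof. Hold it there, a few centimetres above the roof, lamp stack upright and foot level, for eight seconds while it is wired from below, and finish still holding it there, your hand at rest and the stack so well balanced that it stays up for another second. Touch only the foot, never the lamp stack, do not touch the enclosure with anything, and leave the wire spool and the contactor alone.

Things in the scene. Friction and masses are not known exactly. Their poses are not given: they have to be found in the camera images.
- foot: Foot of the signal tower, loose on the bench, 0.50 kg (whole tower 0.83 kg): aluminium plate 8 mm thick, x from -100 to +165 mm, 110 mm in y, its +x roughly away from the robot. Origin: on the underside, below the grip post. Dark ballast block, 50 x 90 mm, at x = -75, top 26 mm above the underside. Hinge at x = +140, y = 0, 30 mm above the underside, its axis along the foot's x.
- grip (a point): Middle of the black upright grip post, 55 mm above the foot's underside over its origin; axes as the foot's. The post is 36 mm along x, 40 mm along y, from 8 to 78 mm above the underside. Grip it from above with the TCP about here, best with the fingers closing along the foot's x; the tower is clear of the hand at x = +140 mm.
- tower (a joint): Angle of the stack to the foot about the foot's +x, rad: 0 = square, positive = leaning to the foot's -y. Stops at -0.35 and +0.35; starts on the + stop. Centring spring 0.52 N m/rad and damper 0.08 N m s/rad act on it, no dry friction. Gravity (0.64 N m/rad) beats the spring: over a level foot the stack falls slowly (about 0.8 s time constant); rolling the foot the other way drives it back.
- lamp_stack: Hinged tower: aluminium tube, 20 mm diameter, carrying a white lamp cylinder with black rings, 56 mm diameter, 140 to 320 mm above the hinge. Origin: on the hinge axis, mid-width; z up along the stack, x along the hinge axis. Nominal mass 0.30 kg (hidden, -6 to +12 percent), centre of mass 218 mm above the hinge, inertia about the hinge 0.0156 kg m2.
- seat (a point): Point on the underside of the foot, straight below the hinge (140 mm along the foot's x from its origin); axes as the foot's.
- enclosure: Fixed white steel enclosure lying on the bench, 220 x 220 mm, 80 mm high; its middle is 140 mm along its own x from its origin, which lies on the bench just in front of it.
- opening (a point): Centre of the round opening in the enclosure's roof (dark disc of 64 mm diameter in a steel ring of 88 mm), on the roof surface 80 mm above the bench; z up.
- wire_spool: Bystander: blue wire spool, 80 mm in diameter, 50 mm high, standing on the bench. Origin: centre of its underside.
- contactor: Bystander: black contactor with grey top, 75 (x) x 45 (y) x 85 mm high, standing on the bench. Origin: centre of its underside.

How it is judged (in metres and radians):
On the way, in this order (a step that is already met when the one before it is completed fails the run):
1. Away from the enclosure, the foot is held clear of the bench and level, with the lamp stack upright, for 1 s (height (world z) of foot above 0.03 m and angle between foot's own z axis and vertical below 0.12 rad and angle between lamp_stack's own z axis and vertical below 0.15 rad and horizontal distance between seat and opening above 0.12 m), for 1 s.
2. The hinge is held over the opening, 15 to 90 mm above the roof, foot level and lamp stack upright, for 8 s (horizontal distance between seat and opening below 0.03 m and z of seat in the frame of opening between 0.015 and 0.09 m and angle between foot's own z axis and vertical below 0.12 rad and angle between lamp_stack's own z axis and vertical below 0.15 rad), for 8 s.
At the end, for the whole second after the job is handed in: Fingers hold the foot; its hinge within 30 mm of the opening's centre from above, underside 15 to 90 mm over the roof, enclosure untouched; foot level within 0.12 rad, lamp stack within 0.15 rad of upright for 8 s and within 0.25 rad through the last second (horizontal distance between seat and opening below 0.03 m and z of seat in the frame of opening between 0.015 and 0.09 m and angle between foot's own z axis and vertical below 0.12 rad and angle between lamp_stack's own z axis and vertical below 0.25 rad and contact force between the fingers and foot above 3 N and contact force between foot and enclosure below 0.5 N); the arm keeps its last pose, push and grip.
It fails at once if the lamp stack touches or is touched by anything (contact force between lamp_stack and anything else above 0.5 N).
It fails at once if the lamp stack leans more than 0.25 rad while it is over the enclosure (horizontal distance between seat and opening below 0.11 m and angle between lamp_stack's own z axis and vertical above 0.25 rad).
It fails at once if the enclosure is bumped (contact force between enclosure and anything else above 2 N).
It fails at once if the foot is tipped over (angle between foot's own z axis and vertical above 0.6 rad).
It fails at once if the wire spool or the contactor is disturbed (distance of any of wire_spool, contactor from where it was at the start of the episode above 0.02 m).
It also fails if it takes over 72 s, if anything falls off the work surface, if the arm or the gripper's body presses on something with over 40 N, if the wrist force passes 120 N, or if a joint passes its speed limit or range.

## Working session

There is one attempt and no reset: what is moved stays moved. The work goes in short steps, Python scripts to look and compute and a shell command to move; the robot and the scene stay as the last step left them, time stands still between calls to the robot, and variables do not carry over. Pictures are saved under pics/ and viewed, at most 10 in all, crops included, and the job is handed in when it is done.

```bash
mkdir -p pics; ls; python3 - <<'E'
from bench import manip, optics
import cv2,numpy as np
o=manip.get_obs()
for k,v in o.items(): print(k,np.round(v,3).tolist())
for n in ("scene","top"):
    c=optics.camera(n); cv2.imwrite(f"pics/{n}0.png",c["image"]); print(n,c["mtx"],c["k1"],np.round(c["extrinsics"],3))
E
```

```text
pics
time_s 0.0
joint_pos [-64.66, 29.126, -13.608, 86.009, 7.203, 65.827, -8.87]
joint_velocities [0.045, -0.022, 0.046, -0.001, -0.028, -0.022, 0.031]
joint_efforts [0.001, -62.059, -2.186, -24.965, 0.013, 0.012, -0.0]
tcp_pos [0.206, 0.589, 0.249]
orientation [[-0.944, 0.33, -0.001], [0.33, 0.944, -0.002], [-0.0, -0.002, -1.0]]
ft_force [0.81, -0.458, 0.279]
torque [0.028, -0.013, -0.024]
grip_force 0.0
finger_gap 0.086
scene [[462.36330134   0.         320.03163403]
 [  0.         462.36330134 200.98387577]
 [  0.           0.           1.        ]] -0.12732103898488034 [[-0.887 -0.376  0.269  0.804]
 [ 0.462 -0.715  0.525  0.454]
 [-0.005  0.59   0.808  0.783]
 [ 0.     0.     0.     1.   ]]
top [[413.21036604   0.         320.45489108]
 [  0.         413.21036604 201.25869466]
 [  0.           0.           1.        ]] -0.06355968124506473 [[-0.004  0.997 -0.073  0.492]
 [-1.    -0.005 -0.011 -0.001]
 [-0.012  0.073  0.997  0.87 ]
 [ 0.     0.     0.     1.   ]]
```

View pics/scene0.png

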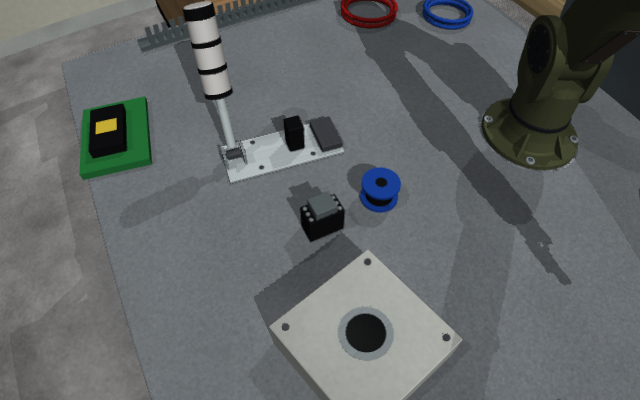

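View pics/top0.png

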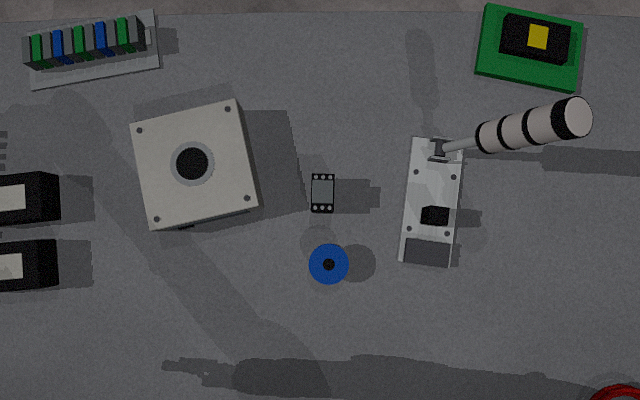

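The scene view shows the tower: stack upper left, foot around (285,150), post at (294,133). It also shows the spool (380,190), contactor (322,215) and enclosure with its opening at (366,333). In the top view the foot's corners are near (413,136), (464,143), (451,267) and (399,261), the post is at (436,215), the hinge at (438,148), and the stack leans right (world -y). The opening is at (192,163), the contactor at (322,193) and the spool at (328,264).

```bash
cat > h.py <<'E'
import cv2,numpy as np
from bench import manip,optics
def ray(c,uv):
    uv=np.float64(uv).reshape(-1,1,2)
    p=cv2.undistortPoints(uv,c["mtx"],np.array([c["k1"],0,0,0.]))[:,0]
    d=np.c_[p[:,0],-p[:,1],-np.ones(len(p))]@c["extrinsics"][:3,:3].T
    return c["extrinsics"][:3,3],d
def plane(c,uv,z):
    o,d=ray(c,uv); return o+d*((z-o[2])/d[:,2])[:,None]
def blob(mask,near):
    cs,_=cv2.findContours(mask.astype(np.uint8),cv2.RETR_EXTERNAL,cv2.CHAIN_APPROX_NONE)
    cs=[k for k in cs if cv2.contourArea(k)>60]
    return min(cs,key=lambda k:-cv2.pointPolygonTest(k,tuple(map(float,near)),True))
E
python3 - <<'E'
from h import *
np.set_printoptions(precision=4,suppress=True)
c=optics.camera("top"); im=c["image"]; g=im.max(2).astype(int)
def rect(uv,z):
    p=plane(c,uv,z); r=cv2.minAreaRect(np.float32(p[:,:2]*1000)); return r, cv2.boxPoints(r)
k=blob((g<45),(192,163)); print("opening",rect(k[:,0],.08)[0])
k=blob((g>110),(150,150)); print("encl roof",rect(k[:,0],.08)[0])
for z in(.085,): k=blob(g>88,(322,193)); print("contactor",rect(k[:,0],z)[0])
k=blob((im[...,0]>im[...,2].astype(int)+60),(318,264)); print("spool",rect(k[:,0],.05)[0])
k=blob(g<45,(436,215)); print("post all",k[:,0].min(0),k[:,0].max(0))
print("plate corners hand",plane(c,[(413,136),(464,143),(451,267),(399,261)],.008))
print("post top",plane(c,[(436,215)],.078),"hinge",plane(c,[(438,148)],.03),"ballast top",plane(c,[(427,252)],.026))
cv2.imwrite("pics/crop.png",cv2.convertScaleAbs(cv2.resize(im[120:280,380:480],None,fx=3.7,fy=3.7,interpolation=cv2.INTER_CUBIC),alpha=1.5))
E
```

```text
opening ((625.5923461914062, 259.4703369140625), (61.755210876464844, 61.160682678222656), 89.56327056884766)
encl roof ((625.3015747070312, 258.81982421875), (217.7891387939453, 218.32212829589844), 12.84296703338623)
contactor ((582.58447265625, -57.31463623046875), (747.8263549804688, 1130.1319580078125), 0.41005048155784607)
spool ((428.61761474609375, -7.017314910888672), (76.91039276123047, 78.42256164550781), 89.78589630126953)
post all [420 206] [449 225]
plate corners hand [[ 0.6936 -0.1881  0.008 ]
 [ 0.6784 -0.2967  0.008 ]
 [ 0.4175 -0.2618  0.008 ]
 [ 0.4307 -0.1535  0.008 ]]
post top [[ 0.523  -0.2139  0.078 ]] hinge [[ 0.6632 -0.2345  0.03  ]] ballast top [[ 0.4498 -0.2078  0.026 ]]
```

View pics/crop.png

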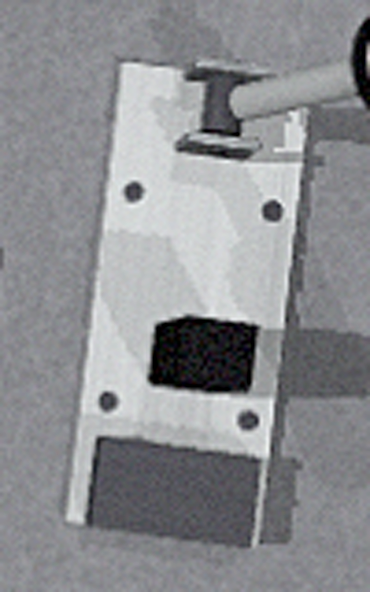

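```bash
cat >> h.py <<'E'
from scipy.spatial.transform import Rotation as Ro
def target(yaw,roll=0.,pitch=0.):  # tool orientation for a foot at yaw (deg), roll about foot x (rad)
    return Ro.from_euler('z',yaw,degrees=True)*Ro.from_euler('x',roll)*Ro.from_matrix([[0,1,0],[1,0,0],[0,0,-1]])
def plan(p1,R1,n,p0=None,R0=None):
    o=manip.get_obs()
    if p0 is None: p0,R0=np.array(o["tcp_pos"]),Ro.from_matrix(o["orientation"])
    w=(R0.inv()*R1).as_rotvec()/n
    R=R0; rows=[]
    for i in range(n):
        d=R.inv().apply((np.array(p1)-p0)/n); rows.append(np.r_[d/.05,w/.1]); R=R*Ro.from_rotvec(w)
    return np.round(rows,3)
def cap(c,near):
    g=c["image"].max(2); k=blob(g>100,near); return cv2.fitEllipse(k)
def lean(c,uv,h,ux,L=.32):
    o,d=ray(c,uv); d=d[0]/np.linalg.norm(d[0]); v=o-h; b=v@d
    q=b*b-(v@v-L*L); P=o+d*(-b-np.sqrt(max(q,0)))-h
    uy=np.cross([0,0,1],ux); return np.arctan2(-P@uy,P[2]),np.arctan2(P@ux,P[2]),q
E
python3 - <<'E'
from h import *
np.set_printoptions(precision=3,suppress=True)
c=optics.camera("top"); e=cap(c,(574,117)); print(e)
y=np.radians(-7.55); ux=np.array([np.cos(y),np.sin(y),0]); h=np.array([.5228,-.2207,.03])+.14*ux
print(lean(c,e[0],h,ux))
# via out-curved waypoint
print(plan([.46,.20,.22],target(20),9).tolist())
print(plan([.5228,-.2207,.16],target(-7.55),9,np.array([.46,.20,.22]),target(20)).tolist())
E
```

```text
((578.0765380859375, 116.27872467041016), (26.33979606628418, 38.563411712646484), 170.3686065673828)
(np.float64(0.34101164073853163), np.float64(-0.005587052678654406), np.float64(0.038185371976840465))
[[-0.818, -0.631, 0.066, -0.001, 0.001, 0.983], [-0.876, -0.548, 0.066, -0.001, 0.001, 0.983], [-0.925, -0.459, 0.066, -0.001, 0.001, 0.983], [-0.966, -0.366, 0.066, -0.001, 0.001, 0.983], [-0.997, -0.269, 0.066, -0.001, 0.001, 0.983], [-1.019, -0.17, 0.066, -0.001, 0.001, 0.983], [-1.031, -0.069, 0.066, -0.001, 0.001, 0.983], [-1.032, 0.032, 0.066, -0.001, 0.001, 0.983], [-1.024, 0.133, 0.065, -0.001, 0.001, 0.983]]
[[-0.926, -0.189, 0.133, 0.0, 0.0, 0.534], [-0.935, -0.139, 0.133, 0.0, 0.0, 0.534], [-0.941, -0.089, 0.133, 0.0, 0.0, 0.534], [-0.944, -0.038, 0.133, 0.0, 0.0, 0.534], [-0.945, 0.012, 0.133, 0.0, 0.0, 0.534], [-0.943, 0.063, 0.133, 0.0, 0.0, 0.534], [-0.938, 0.113, 0.133, 0.0, 0.0, 0.534], [-0.931, 0.163, 0.133, 0.0, 0.0, 0.534], [-0.921, 0.212, 0.133, 0.0, 0.0, 0.534]]
```

```bash
python3 -m creep '[[-0.74,-0.57,0.06,0,0,0.88,-1],[-0.78,-0.5,0.06,0,0,0.88,-1],[-0.83,-0.42,0.06,0,0,0.88,-1],[-0.87,-0.35,0.06,0,0,0.88,-1],[-0.9,-0.27,0.06,0,0,0.88,-1]]' 120; python3 -m creep '[[-0.92,-0.18,0.06,0,0,0.88,-1],[-0.93,-0.1,0.06,0,0,0.88,-1],[-0.93,-0.02,0.06,0,0,0.88,-1],[-0.93,0.07,0.06,0,0,0.88,-1],[-0.92,0.15,0.06,0,0,0.88,-1]]'
python3 - <<'E'
from h import *
print(plan([.5228,-.2207,.15],target(-7.55),10).tolist())
E
```

```text
time_s: 0.7
tcp_pos: [0.336, 0.3934, 0.2349]
orientation: [[-0.711, 0.704, 0.0], [0.704, 0.711, 0.0], [-0.0, 0.0, -1.0]]
ft_force: [0.9, 0.9, 0.3]
finger_gap: 0.0852
grip_force: 0.0
time_s: 1.2
tcp_pos: [0.468, 0.2011, 0.22]
orientation: [[-0.343, 0.939, 0.0], [0.939, 0.343, 0.0], [0.0, 0.0, -1.0]]
ft_force: [0.1, 0.4, 0.3]
finger_gap: 0.0855
grip_force: 0.0
[[-0.83, -0.187, 0.14, 0.0, -0.0, 0.482], [-0.838, -0.147, 0.14, 0.0, -0.0, 0.482], [-0.844, -0.106, 0.14, 0.0, -0.0, 0.482], [-0.848, -0.065, 0.14, 0.0, -0.0, 0.482], [-0.85, -0.024, 0.14, 0.0, -0.0, 0.482], [-0.85, 0.017, 0.14, 0.0, -0.0, 0.482], [-0.849, 0.058, 0.14, 0.0, -0.0, 0.482], [-0.845, 0.099, 0.14, 0.0, -0.0, 0.482], [-0.839, 0.139, 0.14, 0.0, -0.0, 0.482], [-0.831, 0.18, 0.14, 0.0, -0.0, 0.482]]
```

```bash
python3 -m creep '[[-0.83,-0.19,0.14,0,0,0.48,-1],[-0.84,-0.15,0.14,0,0,0.48,-1],[-0.845,-0.11,0.14,0,0,0.48,-1],[-0.85,-0.065,0.14,0,0,0.48,-1],[-0.85,-0.025,0.14,0,0,0.48,-1]]' >/dev/null; python3 -m creep '[[-0.85,0.02,0.14,0,0,0.48,-1],[-0.85,0.06,0.14,0,0,0.48,-1],[-0.845,0.1,0.14,0,0,0.48,-1],[-0.84,0.14,0.14,0,0,0.48,-1],[-0.83,0.18,0.14,0,0,0.48,-1]]'
python3 - <<'E'
from h import *
print(plan([.5228,-.2207,.055],target(-7.55),5).tolist())
c=optics.camera("top"); cv2.imwrite("pics/t2.png",c["image"][80:300,340:640])
E
```

```text
time_s: 2.2
tcp_pos: [0.5239, -0.2209, 0.1496]
orientation: [[0.127, 0.992, -0.0], [0.992, -0.127, 0.0], [0.0, -0.0, -1.0]]
ft_force: [0.5, 0.2, 0.1]
finger_gap: 0.0851
grip_force: 0.0
[[0.0, -0.004, 0.379, -0.0, -0.0, 0.008], [0.0, -0.004, 0.379, -0.0, -0.0, 0.008], [0.0, -0.004, 0.379, -0.0, -0.0, 0.008], [0.0, -0.004, 0.379, -0.0, -0.0, 0.008], [0.0, -0.004, 0.379, -0.0, -0.0, 0.008]]
```

View pics/t2.png

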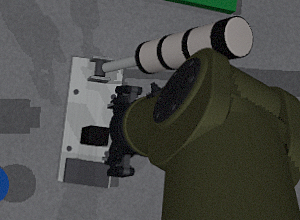

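```bash
python3 - <<'E'
from h import *
print(np.round(manip.get_obs()["joint_pos"],1).tolist())
c=optics.camera("scene"); cv2.imwrite("pics/s2.png",c["image"][:240,:640])
E
```

```text
[11.9, 30.5, 14.1, 102.5, -9.1, 48.0, 22.3]
```

View pics/s2.png

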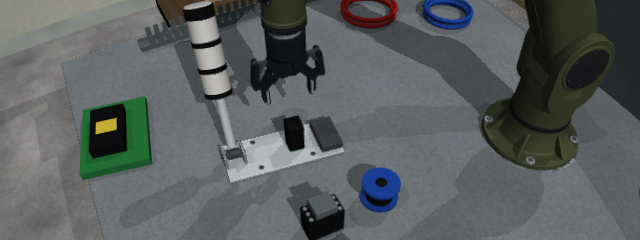

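The top view shows the open fingers either side of the post at crop (95,135), with the wrist above and to the right of it. The scene view shows the hand over the post (294,133), well clear of the stack at (210,60). I'll descend and grip.

```bash
python3 -m creep '[[0,0,0.38,0,0,0,-1],[0,0,0.38,0,0,0,-1],[0,0,0.38,0,0,0,-1],[0,0,0.38,0,0,0,-1],[0,0,0.37,0,0,0,-1]]'; python3 -m creep '[[0,0,0,0,0,0,1],[0,0,0,0,0,0,1],[0,0,0,0,0,0,1],[0,0,0,0,0,0,1],[0,0,0,0,0,0,1]]' 120
python3 -m creep '[[0,0,0,0,0,0,1],[0,0,0,0,0,0,1],[0,0,0,0,0,0,1],[0,0,0,0,0,0,1],[0,0,0,0,0,0,1]]'
```

```text
time_s: 2.8
tcp_pos: [0.5238, -0.2186, 0.0547]
orientation: [[0.125, 0.992, -0.0], [0.992, -0.125, 0.0], [0.0, -0.0, -1.0]]
ft_force: [0.5, 0.2, 0.7]
finger_gap: 0.0852
grip_force: 0.0
time_s: 3.3
tcp_pos: [0.5236, -0.2193, 0.0569]
orientation: [[0.126, 0.992, 0.0], [0.992, -0.126, -0.0], [0.0, 0.0, -1.0]]
ft_force: [-2.4, -0.2, 5.6]
finger_gap: 0.0351
grip_force: 120.7
time_s: 3.8
tcp_pos: [0.5236, -0.2192, 0.0569]
orientation: [[0.126, 0.992, 0.0], [0.992, -0.126, -0.0], [0.0, 0.0, -1.0]]
ft_force: [-2.6, 0.2, 5.6]
finger_gap: 0.0349
grip_force: 120.7
```

```bash
python3 -m creep '[[0,0,-0.3,0,0,0,1],[0,0,-0.6,0,0,0,1],[0,0,-0.7,0,0,0,1],[0,0,-0.6,0,0,0,1],[0,0,-0.4,0,0,0,1]]'
cat > adv.py <<'E'
# usage: adv.py x y z vy uncap(rad) ; estimates lean, prints next 5 rows (tool shift per row, roll per row)
import sys,json,os
from h import *
from scipy.linalg import expm,solve_discrete_are
I,mgl,k,c,kick=.0156,.65,.52,.08,4.2
A=np.zeros((4,4)); A[0,1]=1; A[1]=[(mgl-k)/I,-c/I,k/I,1/I]; B=np.array([0,c/I,1,0])
def disc(dt):
    M=expm(np.block([[A,B[:,None]],[np.zeros((1,5))]])*dt); return M[:4,:4],M[:4,4]
Ad,Bd=disc(.1); Ac,Bc=disc(.05)
A3,B3=Ad[:3,:3],Bd[:3,None]; P=solve_discrete_are(A3,B3,np.diag([4.,.1,1.]),np.eye(1)*.6)
K=np.linalg.solve(B3.T@P@B3+.6,B3.T@P@A3)[0]
tgt=np.array([float(a) for a in sys.argv[1:4]]); vmax=float(sys.argv[4]); note=sys.argv[5:]
cam=optics.camera("top"); o=manip.get_obs()
R=np.array(o["orientation"]); p=np.array(o["tcp_pos"]); fx,fy,fz=R[:,1],R[:,0],-R[:,2]
r=np.arctan2(-fz@np.cross([0,0,1],fx),fz[2]); pitch=np.arcsin(-fx[2])
h=p+.14*fx-.027*fz; ux=fx*[1,1,0]; ux/=np.linalg.norm(ux); uy=np.cross([0,0,1],ux)
F="st.json"; S=json.load(open(F)) if os.path.exists(F) else None
x=np.array(S["x"]) if S else np.array([.35,0,r,0]); C=np.array(S["C"]) if S else np.diag([.01,.01,1e-5,1e-5]); v0=S["v"] if S else 0.
if S:
    for u,dv in zip(S["u"],S["dv"]):
        x[1]+=kick*dv; x=Ad@x+Bd*u; C=Ad@C@Ad.T+np.diag([1e-5,3e-4,1e-6,2e-6])
        if abs(x[0]-x[2])>.35: x[0]=x[2]+.35*np.sign(x[0]-x[2]); x[1]=u
x[2]=r; C[2]=0; C[:,2]=0
# expected cap pixel -> nearest dark-ringed white blob
d=np.cos(x[0])*np.array([0,0,1])-np.sin(x[0])*uy; top=h+.32*d
E=np.linalg.inv(cam["extrinsics"]); q=(E[:3,:3]@top+E[:3,3])*[1,-1,-1]; s=q[:2]/q[2]; s*=1+cam["k1"]*(s@s); uv=cam["mtx"][:2,:2]@s+cam["mtx"][:2,2]
g=cam["image"].max(2); best=None
cs,_=cv2.findContours((g>100).astype(np.uint8),cv2.RETR_LIST,cv2.CHAIN_APPROX_NONE)
for kk in cs:
    if len(kk)>20:
        e=cv2.fitEllipse(kk); D=np.hypot(*(np.array(e[0])-uv)); a=cv2.contourArea(kk); ex=49e-3*cam["mtx"][0,0]/q[2]
        if D<60 and .5<e[1][1]/ex<1.3 and a>.8*np.pi/4*e[1][0]*e[1][1] and (best is None or D<best[0]): best=(D,e)
if best:
    m,fwd,_=lean(cam,best[1][0],h,ux); Kk=C[:,0]/(C[0,0]+6e-5); print("t %.2f lean %.3f (pred %.3f) fwd %.3f"%(o["time_s"],m,x[0],fwd),"cap",np.round(best[1][0]),"exp",np.round(uv))
    x=x+Kk*(m-x[0]); C=C-np.outer(Kk,C[0])
else: print("NO CAP, expected",uv); cv2.imwrite("pics/nocap.png",cam["image"])
x=Ac@x  # camera time
us=[];dvs=[];dr=[]; xe=x.copy(); err=tgt-p; v=v0; Rr=Ro.from_matrix(R); shifts=[]; pe=p.copy()
for i in range(5):
    rem=(tgt-pe)@uy; want=np.clip(rem/.5,-vmax,vmax); dv=np.clip(want-v,-.02,.02); v+=dv
    xe[1]+=kick*dv; u=np.clip(-K@(xe[:3]-[0,0,-xe[3]/k]),-.95,.95); xe=Ad@xe+Bd*u
    if abs(xe[0]-xe[2])>.35: xe[0]=xe[2]+.35*np.sign(xe[0]-xe[2]); xe[1]=u
    st=v*.1*uy+np.clip((tgt-pe)@ux/5,-.006,.006)*ux+np.array([0,0,np.clip((tgt-pe)[2]/5,-.006,.006)]); pe=pe+st
    shifts.append(Rr.inv().apply(st)/.05); Rr=Rr*Ro.from_rotvec([0,u*.1,0]); us.append(u);dvs.append(dv)
us=np.round(us,2).tolist()
json.dump(dict(x=x.tolist(),C=C.tolist(),u=us,dv=dvs,v=v),open(F,"w"))
yaw=np.degrees(np.arctan2(fx[1],fx[0]))
print("x",np.round(x,3),"r %.3f pitch %.3f yaw %.2f"%(r,pitch,yaw),"p",np.round(p,3),"seat",np.round(p+.14*fx-.057*fz,3),"v %.2f grip %.0f"%(v,o["grip_force"]))
print(json.dumps([[*np.round(s,2).tolist(),0,u,0,1] for s,u in zip(shifts,us)]),"-> lean %.3f r %.3f"%(xe[0],xe[2]))
E
python3 adv.py .523 -.22 .187 0
```

```text
time_s: 4.3
tcp_pos: [0.5234, -0.219, 0.1875]
orientation: [[0.126, 0.992, 0.0], [0.992, -0.126, 0.0], [0.0, 0.0, -1.0]]
ft_force: [0.6, -0.9, -8.1]
finger_gap: 0.0346
grip_force: 121.2
t 4.35 lean 0.132 (pred 0.350) fwd -0.094 cap [600.  92.] exp [652.  79.]
x [ 0.134  0.048 -0.001  0.   ] r -0.001 pitch -0.004 yaw -7.24 p [ 0.525 -0.22   0.19 ] seat [ 0.664 -0.237  0.134] v 0.00 grip 121
[[0.0, -0.01, 0.01, 0, -0.39, 0, 1], [0.0, -0.0, 0.01, 0, -0.18, 0, 1], [0.0, -0.0, 0.01, 0, -0.04, 0, 1], [0.0, -0.0, 0.01, 0, 0.04, 0, 1], [0.0, -0.0, 0.01, 0, 0.08, 0, 1]] -> lean 0.061 r -0.049
```

```bash
rm -f st.json; python3 - <<'E'
s=open('adv.py').read()
s=s.replace("if D<60 and","if D<60 and 15<e[0][0]<625 and abs(lean(cam,e[0],h,ux)[1])<.05 and")
open('adv.py','w').write(s)
E
python3 adv.py .523 -.22 .187 0
```

```text
NO CAP, expected [650.74038924  79.45361218]
x [ 0.353  0.128 -0.001  0.   ] r -0.001 pitch -0.004 yaw -7.22 p [ 0.525 -0.22   0.188] seat [ 0.664 -0.237  0.132] v 0.00 grip 121
[[0.0, -0.01, 0.0, 0, -0.95, 0, 1], [0.0, -0.0, 0.0, 0, 0.07, 0, 1], [0.0, -0.0, 0.0, 0, 0.13, 0, 1], [0.0, -0.0, 0.0, 0, 0.15, 0, 1], [0.0, -0.0, 0.0, 0, 0.14, 0, 1]] -> lean 0.055 r -0.047
```

```bash
python3 -m creep '[[0,0,0,0,-0.95,0,1],[0,0,0,0,0.07,0,1],[0,0,0,0,0.13,0,1],[0,0,0,0,0.15,0,1],[0,0,0,0,0.14,0,1]]'|head -1
python3 adv.py .523 -.22 .187 0
```

```text
time_s: 4.9
t 4.95 lean -0.017 (pred 0.057) fwd 0.001 cap [558.  59.] exp [580.  63.]
x [-0.033 -0.326 -0.044 -0.   ] r -0.044 pitch 0.000 yaw -7.39 p [ 0.523 -0.221  0.185] seat [ 0.662 -0.242  0.128] v 0.00 grip 121
[[-0.0, -0.0, -0.01, 0, 0.4, 0, 1], [-0.0, -0.0, -0.01, 0, 0.23, 0, 1], [0.0, -0.0, -0.0, 0, 0.11, 0, 1], [0.0, -0.0, -0.0, 0, 0.03, 0, 1], [0.0, -0.0, -0.0, 0, -0.01, 0, 1]] -> lean -0.042 r 0.030
```

```bash
python3 -m creep '[[0,0,-0.01,0,0.4,0,1],[0,0,0,0,0.23,0,1],[0,0,0,0,0.11,0,1],[0,0,0,0,0.03,0,1],[0,0,0,0,-0.01,0,1]]'|head -1
python3 adv.py .523 -.22 .187 0
```

```text
time_s: 5.45
t 5.50 lean -0.057 (pred -0.040) fwd 0.005 cap [542.  55.] exp [547.  57.]
x [-0.052  0.072  0.03  -0.002] r 0.030 pitch 0.000 yaw -7.21 p [ 0.524 -0.219  0.186] seat [ 0.663 -0.235  0.129] v 0.00 grip 121
[[0.0, -0.0, -0.0, 0, 0.02, 0, 1], [0.0, -0.0, -0.0, 0, -0.02, 0, 1], [0.0, -0.0, -0.0, 0, -0.04, 0, 1], [0.0, -0.0, -0.0, 0, -0.04, 0, 1], [0.0, -0.0, -0.0, 0, -0.04, 0, 1]] -> lean -0.014 r 0.018
```

```bash
python3 -m creep '[[0,0,0,0,0.02,0,1],[0,0,0,0,-0.02,0,1],[0,0,0,0,-0.04,0,1],[0,0,0,0,-0.04,0,1],[0,0,0,0,-0.04,0,1]]'|head -1
python3 adv.py .523 -.22 .187 0
```

```text
time_s: 6.0
t 6.05 lean -0.045 (pred -0.013) fwd 0.001 cap [545.  56.] exp [556.  58.]
x [-0.045 -0.017  0.018 -0.005] r 0.018 pitch 0.000 yaw -7.20 p [ 0.524 -0.219  0.186] seat [ 0.663 -0.235  0.129] v 0.00 grip 121
[[0.0, -0.0, -0.0, 0, 0.1, 0, 1], [0.0, -0.0, -0.0, 0, 0.04, 0, 1], [0.0, -0.0, -0.0, 0, -0.0, 0, 1], [0.0, -0.0, -0.0, 0, -0.02, 0, 1], [0.0, -0.0, -0.0, 0, -0.03, 0, 1]] -> lean -0.019 r 0.026
```

```bash
python3 -m creep '[[0,0,0,0,0.1,0,1],[0,0,0,0,0.04,0,1],[0,0,0,0,0,0,1],[0,0,0,0,-0.02,0,1],[0,0,0,0,-0.03,0,1]]'|head -1
python3 adv.py .523 -.22 .187 0; python3 - <<'E'
from h import *
c=optics.camera("scene"); cv2.imwrite("pics/s3.png",c["image"])
E
```

```text
time_s: 6.55
t 6.60 lean -0.009 (pred -0.018) fwd 0.001 cap [557.  58.] exp [554.  58.]
x [-0.005  0.09   0.027 -0.004] r 0.027 pitch 0.000 yaw -7.21 p [ 0.524 -0.219  0.186] seat [ 0.663 -0.235  0.129] v 0.00 grip 121
[[0.0, -0.0, -0.0, 0, -0.09, 0, 1], [0.0, -0.0, -0.0, 0, -0.06, 0, 1], [0.0, -0.0, -0.0, 0, -0.04, 0, 1], [0.0, -0.0, -0.0, 0, -0.02, 0, 1], [0.0, -0.0, -0.0, 0, -0.01, 0, 1]] -> lean 0.007 r 0.005
```

View pics/s3.png

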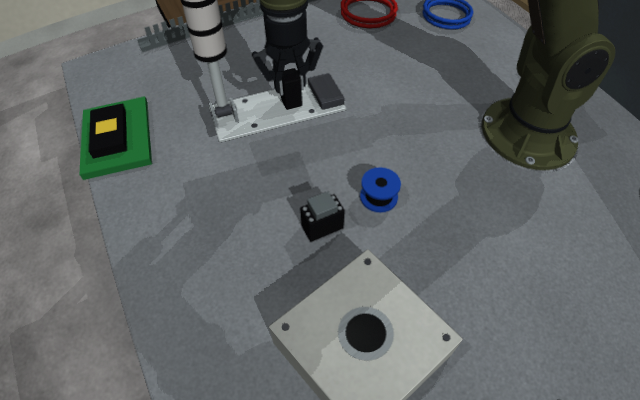

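Scene view: the tower is in the air with the stack upright (205,45), foot level in the hand (280,110), and nothing else disturbed.

```bash
python3 -m creep '[[0,0,0,0,-0.09,0,1],[0,0,0,0,-0.06,0,1],[0,0,0,0,-0.04,0,1],[0,0,0,0,-0.02,0,1],[0,0,0,0,-0.01,0,1]]'|head -1
python3 adv.py .523 -.22 .187 0
```

```text
time_s: 7.15
t 7.20 lean 0.047 (pred 0.008) fwd 0.001 cap [574.  61.] exp [563.  59.]
x [ 0.049  0.084  0.005 -0.   ] r 0.005 pitch 0.000 yaw -7.21 p [ 0.524 -0.219  0.186] seat [ 0.663 -0.236  0.129] v 0.00 grip 121
[[0.0, -0.0, -0.0, 0, -0.19, 0, 1], [-0.0, -0.0, -0.0, 0, -0.09, 0, 1], [-0.0, -0.0, -0.0, 0, -0.03, 0, 1], [-0.0, -0.0, -0.0, 0, 0.01, 0, 1], [-0.0, -0.0, -0.0, 0, 0.03, 0, 1]] -> lean 0.027 r -0.021
```

```bash
python3 -m creep '[[0,0,0,0,-0.22,0,1],[0,0,0,0,-0.11,0,1],[0,0,0,0,-0.03,0,1],[0,0,0,0,0.01,0,1],[0,0,0,0,0.03,0,1]]'|head -1
sed -i 's/mgl,k,c,kick=.0156,.65/mgl,k,c,kick=.0156,.69/' adv.py; python3 adv.py .523 -.22 .187 0
```

```text
time_s: 7.7
t 7.75 lean 0.037 (pred 0.033) fwd 0.000 cap [573.  60.] exp [571.  60.]
x [ 0.034 -0.062 -0.027 -0.   ] r -0.027 pitch -0.000 yaw -7.23 p [ 0.524 -0.219  0.186] seat [ 0.663 -0.238  0.129] v 0.00 grip 121
[[-0.0, -0.0, -0.0, 0, 0.03, 0, 1], [-0.0, -0.0, -0.0, 0, 0.04, 0, 1], [-0.0, -0.0, -0.0, 0, 0.04, 0, 1], [-0.0, -0.0, -0.0, 0, 0.04, 0, 1], [-0.0, -0.0, -0.0, 0, 0.03, 0, 1]] -> lean 0.007 r -0.009
```

```bash
python3 -m creep '[[0,0,0,0,0.03,0,1],[0,0,0,0,0.04,0,1],[0,0,0,0,0.04,0,1],[0,0,0,0,0.04,0,1],[0,0,0,0,0.03,0,1]]'|head -1
python3 adv.py .4866 .277 .187 0.08
```

```text
time_s: 8.25
t 8.30 lean 0.010 (pred 0.008) fwd 0.001 cap [564.  59.] exp [563.  59.]
x [ 0.009 -0.028 -0.009  0.   ] r -0.009 pitch -0.000 yaw -7.24 p [ 0.524 -0.219  0.186] seat [ 0.663 -0.238  0.129] v 0.08 grip 121
[[0.04, -0.12, -0.0, 0, -0.02, 0, 1], [0.08, -0.12, -0.0, 0, -0.04, 0, 1], [0.12, -0.12, -0.0, 0, -0.05, 0, 1], [0.16, -0.12, -0.01, 0, -0.05, 0, 1], [0.16, -0.12, -0.01, 0, -0.0, 0, 1]] -> lean 0.027 r -0.024
```

```bash
python3 -m creep '[[0.04,-0.12,0,0,-0.02,0,1],[0.08,-0.12,0,0,-0.04,0,1],[0.12,-0.12,0,0,-0.05,0,1],[0.16,-0.12,-0.01,0,-0.05,0,1],[0.16,-0.12,-0.01,0,0,0,1]]'|head -1
python3 adv.py .4866 .277 .187 0.08
```

```text
time_s: 8.8
t 8.85 lean 0.035 (pred 0.025) fwd 0.004 cap [540.  85.] exp [537.  86.]
x [ 0.034 -0.028 -0.023  0.001] r -0.023 pitch 0.001 yaw -7.10 p [ 0.496 -0.184  0.186] seat [ 0.635 -0.203  0.129] v 0.08 grip 121
[[0.16, -0.12, -0.01, 0, -0.01, 0, 1], [0.16, -0.12, -0.01, 0, 0.02, 0, 1], [0.16, -0.12, -0.0, 0, 0.03, 0, 1], [0.16, -0.12, -0.0, 0, 0.03, 0, 1], [0.16, -0.12, -0.0, 0, 0.03, 0, 1]] -> lean 0.010 r -0.013
```

```bash
python3 -m creep '[[0.16,-0.12,-0.01,0,-0.01,0,1],[0.16,-0.12,-0.01,0,0.02,0,1],[0.16,-0.12,0,0,0.03,0,1],[0.16,-0.12,0,0,0.03,0,1],[0.16,-0.12,0,0,0.03,0,1]]'|head -1
python3 adv.py .4866 .277 .187 0.08
```

```text
time_s: 9.35
t 9.40 lean -0.027 (pred 0.009) fwd 0.006 cap [479. 106.] exp [490. 109.]
x [-0.032 -0.138 -0.013 -0.002] r -0.013 pitch 0.002 yaw -7.16 p [ 0.471 -0.142  0.186] seat [ 0.61  -0.16   0.129] v 0.08 grip 121
[[0.16, -0.12, -0.0, 0, 0.23, 0, 1], [0.16, -0.12, -0.0, 0, 0.12, 0, 1], [0.16, -0.1, 0.0, 0, 0.05, 0, 1], [0.16, -0.08, 0.0, 0, 0.01, 0, 1], [0.16, -0.06, 0.0, 0, -0.02, 0, 1]] -> lean -0.026 r 0.026
```

```bash
python3 -m creep '[[0.16,-0.12,0,0,0.23,0,1],[0.16,-0.12,0,0,0.12,0,1],[0.16,-0.1,0,0,0.05,0,1],[0.16,-0.08,0,0,0.01,0,1],[0.16,-0.06,0,0,-0.02,0,1]]'|head -1
python3 adv.py .4866 .277 .187 0.08
```

```text
time_s: 9.9
t 9.95 lean -0.048 (pred -0.026) fwd 0.004 cap [428. 123.] exp [435. 126.]
x [-0.047  0.01   0.025 -0.004] r 0.025 pitch 0.001 yaw -7.14 p [ 0.454 -0.099  0.187] seat [ 0.593 -0.115  0.13 ] v 0.08 grip 121
[[0.16, -0.06, 0.0, 0, 0.07, 0, 1], [0.16, -0.04, 0.01, 0, 0.02, 0, 1], [0.16, -0.04, 0.01, 0, -0.02, 0, 1], [0.16, -0.03, 0.01, 0, -0.03, 0, 1], [0.16, -0.02, 0.0, 0, -0.04, 0, 1]] -> lean -0.018 r 0.026
```

```bash
python3 -m creep '[[0.16,-0.06,0,0,0.07,0,1],[0.16,-0.04,0.01,0,0.02,0,1],[0.16,-0.04,0.01,0,-0.02,0,1],[0.16,-0.03,0.01,0,-0.03,0,1],[0.16,-0.02,0,0,-0.04,0,1]]'|head -1
python3 adv.py .4866 .277 .187 0.08
```

```text
time_s: 10.45
t 10.50 lean -0.030 (pred -0.019) fwd 0.003 cap [392. 129.] exp [395. 130.]
x [-0.029  0.026  0.025 -0.005] r 0.025 pitch 0.000 yaw -7.12 p [ 0.45  -0.058  0.187] seat [ 0.589 -0.074  0.13 ] v 0.08 grip 121
[[0.16, -0.02, 0.0, 0, 0.02, 0, 1], [0.16, -0.02, 0.0, 0, -0.0, 0, 1], [0.16, -0.01, 0.0, 0, -0.02, 0, 1], [0.16, -0.01, 0.0, 0, -0.02, 0, 1], [0.16, -0.01, 0.0, 0, -0.02, 0, 1]] -> lean -0.009 r 0.020
```

```bash
python3 -m creep '[[0.16,-0.02,0,0,0.02,0,1],[0.16,-0.02,0,0,0,0,1],[0.16,-0.01,0,0,-0.02,0,1],[0.16,-0.01,0,0,-0.02,0,1],[0.16,-0.01,0,0,-0.02,0,1]]'|head -1
python3 adv.py .4866 .277 .187 0.08
```

```text
time_s: 11.0
t 11.05 lean -0.004 (pred -0.008) fwd 0.002 cap [359. 128.] exp [358. 128.]
x [-0.001  0.053  0.021 -0.005] r 0.021 pitch 0.000 yaw -7.13 p [ 0.451 -0.018  0.188] seat [ 0.591 -0.034  0.131] v 0.08 grip 121
[[0.16, -0.01, 0.01, 0, -0.06, 0, 1], [0.16, -0.01, 0.0, 0, -0.04, 0, 1], [0.16, -0.0, 0.0, 0, -0.02, 0, 1], [0.16, -0.0, 0.0, 0, -0.01, 0, 1], [0.16, -0.0, 0.0, 0, -0.0, 0, 1]] -> lean 0.005 r 0.007
```

```bash
python3 -m creep '[[0.16,-0.01,0.01,0,-0.06,0,1],[0.16,-0.01,0,0,-0.04,0,1],[0.16,0,0,0,-0.02,0,1],[0.16,0,0,0,-0.01,0,1],[0.16,0,0,0,0,0,1]]'|head -1
python3 adv.py .4866 .277 .187 0.08
```

```text
time_s: 11.55
t 11.60 lean 0.016 (pred 0.006) fwd 0.001 cap [324. 125.] exp [321. 125.]
x [ 0.016  0.026  0.008 -0.004] r 0.008 pitch -0.000 yaw -7.12 p [0.456 0.022 0.188] seat [0.595 0.005 0.131] v 0.08 grip 121
[[0.16, -0.0, 0.0, 0, -0.06, 0, 1], [0.16, -0.0, 0.0, 0, -0.03, 0, 1], [0.16, -0.0, 0.0, 0, -0.01, 0, 1], [0.16, -0.0, 0.0, 0, 0.01, 0, 1], [0.16, -0.0, 0.0, 0, 0.01, 0, 1]] -> lean 0.009 r -0.000
```

```bash
python3 -m creep '[[0.16,0,0,0,-0.06,0,1],[0.16,0,0,0,-0.03,0,1],[0.16,0,0,0,-0.01,0,1],[0.16,0,0,0,0.01,0,1],[0.16,0,0,0,0.01,0,1]]'|head -1
python3 adv.py .4866 .277 .187 0.08
```

```text
time_s: 12.1
t 12.15 lean 0.016 (pred 0.009) fwd 0.002 cap [284. 120.] exp [281. 120.]
x [ 0.016 -0.008  0.    -0.003] r 0.000 pitch -0.000 yaw -7.13 p [0.461 0.061 0.188] seat [0.6   0.044 0.131] v 0.08 grip 121
[[0.16, -0.0, 0.0, 0, -0.02, 0, 1], [0.16, -0.0, 0.0, 0, -0.0, 0, 1], [0.16, -0.0, 0.0, 0, 0.01, 0, 1], [0.16, -0.0, 0.0, 0, 0.01, 0, 1], [0.16, -0.0, 0.0, 0, 0.01, 0, 1]] -> lean 0.006 r 0.001
```

```bash
python3 -m creep '[[0.16,0,0,0,-0.02,0,1],[0.16,0,0,0,0,0,1],[0.16,0,0,0,0.01,0,1],[0.16,0,0,0,0.01,0,1],[0.16,0,0,0,0.01,0,1]]'|head -1
python3 adv.py .4866 .277 .187 0.08
```

```text
time_s: 12.65
t 12.70 lean 0.009 (pred 0.006) fwd 0.002 cap [240. 115.] exp [239. 116.]
x [ 0.008 -0.012  0.001 -0.003] r 0.001 pitch -0.000 yaw -7.13 p [0.466 0.101 0.188] seat [0.605 0.084 0.131] v 0.08 grip 121
[[0.16, -0.0, 0.0, 0, 0.0, 0, 1], [0.16, -0.0, 0.0, 0, 0.01, 0, 1], [0.16, -0.0, 0.0, 0, 0.01, 0, 1], [0.16, -0.0, 0.0, 0, 0.01, 0, 1], [0.16, -0.0, 0.0, 0, 0.01, 0, 1]] -> lean 0.002 r 0.004
```

```bash
python3 -m creep '[[0.16,0,0,0,0,0,1],[0.16,0,0,0,0.01,0,1],[0.16,0,0,0,0.01,0,1],[0.16,0,0,0,0.01,0,1],[0.16,0,0,0,0.01,0,1]]'|head -1
python3 adv.py .4866 .277 .187 0.08
```

```text
time_s: 13.2
t 13.25 lean 0.000 (pred 0.003) fwd 0.002 cap [197. 110.] exp [198. 111.]
x [-0.    -0.008  0.005 -0.004] r 0.005 pitch -0.000 yaw -7.13 p [0.471 0.141 0.188] seat [0.61  0.124 0.131] v 0.08 grip 121
[[0.16, -0.0, 0.0, 0, 0.01, 0, 1], [0.16, -0.0, 0.0, 0, 0.01, 0, 1], [0.16, -0.0, 0.0, 0, 0.0, 0, 1], [0.16, -0.0, 0.0, 0, 0.0, 0, 1], [0.16, -0.0, 0.0, 0, 0.0, 0, 1]] -> lean -0.001 r 0.007
```

```bash
python3 -m creep '[[0.16,0,0,0,0.01,0,1],[0.16,0,0,0,0.01,0,1],[0.16,0,0,0,0,0,1],[0.16,0,0,0,0,0,1],[0.16,0,0,0,0,0,1]]'|head -1
python3 adv.py .4866 .277 .187 0.08
```

```text
time_s: 13.75
t 13.80 lean -0.006 (pred -0.001) fwd 0.002 cap [155. 106.] exp [156. 107.]
x [-0.006 -0.011  0.007 -0.004] r 0.007 pitch -0.000 yaw -7.12 p [0.476 0.181 0.188] seat [0.615 0.164 0.131] v 0.08 grip 121
[[0.16, -0.0, 0.0, 0, 0.02, 0, 1], [0.16, -0.0, 0.0, 0, 0.01, 0, 1], [0.16, -0.0, 0.0, 0, 0.0, 0, 1], [0.16, -0.0, 0.0, 0, -0.0, 0, 1], [0.16, -0.0, 0.0, 0, -0.0, 0, 1]] -> lean -0.003 r 0.011
```

```bash
python3 -m creep '[[0.16,0,0,0,0.02,0,1],[0.16,0,0,0,0.01,0,1],[0.16,0,0,0,0,0,1],[0.16,0,0,0,0,0,1],[0.16,0,0,0,0,0,1]]'|head -1
python3 adv.py .4866 .277 .187 0.08
```

```text
time_s: 14.3
t 14.35 lean -0.011 (pred -0.006) fwd 0.003 cap [114. 101.] exp [116. 102.]
x [-0.011 -0.009  0.01  -0.004] r 0.010 pitch -0.000 yaw -7.13 p [0.481 0.22  0.188] seat [0.62  0.203 0.131] v 0.05 grip 121
[[0.16, -0.0, 0.01, 0, 0.03, 0, 1], [0.16, -0.0, 0.01, 0, 0.01, 0, 1], [0.16, -0.0, 0.01, 0, 0.0, 0, 1], [0.13, -0.0, 0.0, 0, 0.02, 0, 1], [0.11, -0.0, 0.0, 0, 0.03, 0, 1]] -> lean -0.014 r 0.020
```

```bash
python3 -m creep '[[0.16,0,0.01,0,0.03,0,1],[0.16,0,0.01,0,0.01,0,1],[0.16,0,0.01,0,0,0,1],[0.13,0,0,0,0.02,0,1],[0.11,0,0,0,0.03,0,1]]'|head -1
python3 adv.py .4866 .277 .187 0.08
```

```text
time_s: 14.85
NO CAP, expected [80.26029674 98.92987243]
x [-0.015 -0.002  0.019 -0.004] r 0.019 pitch 0.000 yaw -7.16 p [0.485 0.255 0.187] seat [0.624 0.239 0.13 ] v 0.02 grip 121
[[0.09, -0.0, 0.0, 0, 0.02, 0, 1], [0.07, -0.0, 0.0, 0, 0.02, 0, 1], [0.06, -0.0, 0.0, 0, 0.01, 0, 1], [0.04, -0.0, 0.0, 0, 0.0, 0, 1], [0.04, -0.0, 0.0, 0, -0.01, 0, 1]] -> lean -0.016 r 0.023
```

```bash
python3 - <<'E'
import cv2
i=cv2.imread("pics/nocap.png"); cv2.imwrite("pics/nc.png",cv2.resize(i[40:240,0:266],None,fx=3,fy=3,interpolation=cv2.INTER_CUBIC))
E
```

```text
(no output)
```

View pics/nc.png

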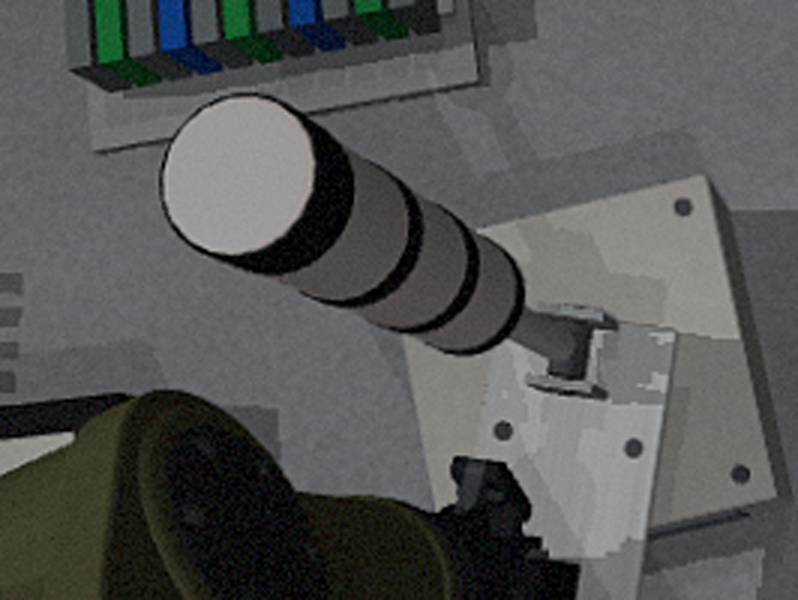

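The cap is plain at crop (240,175), i.e. full-image (80,98), which matches the prediction. The mask had merged it with the grey plate behind, so I'm raising the threshold.

```bash
sed -i 's/(g>100)/(g>140)/' adv.py; python3 -m creep '[[0.09,0,0,0,0.02,0,1],[0.07,0,0,0,0.02,0,1],[0.06,0,0,0,0.01,0,1],[0.04,0,0,0,0,0,1],[0.04,0,0,0,-0.01,0,1]]'|head -1
python3 adv.py .4866 .277 .187 0.08; python3 - <<'E'
from h import *
c=optics.camera("top"); g=c["image"].max(2); print("bench/plate/cap brightness",g[110:114,60:100].mean(), np.percentile(g[80:120,40:110],[50,75,95]))
E
```

```text
time_s: 15.4
t 15.45 lean -0.031 (pred -0.017) fwd 0.003 cap [63. 96.] exp [67. 97.]
x [-0.031 -0.001  0.022 -0.005] r 0.022 pitch -0.000 yaw -7.21 p [0.487 0.269 0.187] seat [0.626 0.253 0.13 ] v 0.01 grip 121
[[0.03, -0.01, 0.0, 0, 0.05, 0, 1], [0.03, -0.0, 0.0, 0, 0.02, 0, 1], [0.02, -0.0, 0.0, 0, -0.0, 0, 1], [0.02, -0.0, 0.0, 0, -0.02, 0, 1], [0.01, -0.0, 0.0, 0, -0.02, 0, 1]] -> lean -0.016 r 0.024
bench/plate/cap brightness 86.73125 [151. 154. 157.]
```

```bash
python3 -m creep '[[0.03,-0.01,0,0,0.06,0,1],[0.03,0,0,0,0.02,0,1],[0.02,0,0,0,0,0,1],[0.02,0,0,0,-0.02,0,1],[0.01,0,0,0,-0.02,0,1]]'|head -1
python3 adv.py .4866 .277 .187 0.08; python3 - <<'E'
from h import *
c=optics.camera("top"); print("hinge from picture (seat then .624 .239):",plane(c,[(190.7,156.7)],.16))
E
```

```text
time_s: 16.0
t 16.05 lean 0.007 (pred -0.014) fwd 0.002 cap [69. 97.] exp [62. 97.]
x [ 0.011  0.108  0.026 -0.003] r 0.026 pitch 0.000 yaw -7.20 p [0.487 0.274 0.188] seat [0.626 0.258 0.131] v 0.00 grip 121
[[0.01, -0.0, 0.0, 0, -0.16, 0, 1], [0.01, -0.0, 0.0, 0, -0.09, 0, 1], [0.01, -0.0, 0.0, 0, -0.04, 0, 1], [0.01, -0.0, 0.0, 0, -0.01, 0, 1], [0.0, -0.0, 0.0, 0, 0.0, 0, 1]] -> lean 0.014 r -0.004
hinge from picture (seat then .624 .239): [[0.62407242 0.23468916 0.16      ]]
```

```bash
python3 -m creep '[[0.01,0,0,0,-0.16,0,1],[0.01,0,0,0,-0.09,0,1],[0.01,0,0,0,-0.04,0,1],[0.01,0,0,0,-0.01,0,1],[0,0,0,0,0,0,1]]'|head -1
python3 adv.py .4866 .277 .187 0.08
```

```text
time_s: 16.6
t 16.65 lean 0.046 (pred 0.014) fwd 0.001 cap [79. 99.] exp [70. 98.]
x [ 0.047  0.052 -0.004 -0.   ] r -0.004 pitch 0.000 yaw -7.22 p [0.487 0.276 0.188] seat [0.626 0.258 0.131] v 0.00 grip 121
[[0.0, -0.0, 0.0, 0, -0.15, 0, 1], [0.0, -0.0, 0.0, 0, -0.06, 0, 1], [0.0, -0.0, 0.0, 0, -0.01, 0, 1], [0.0, -0.0, 0.0, 0, 0.02, 0, 1], [0.0, -0.0, 0.0, 0, 0.04, 0, 1]] -> lean 0.023 r -0.021
```

```bash
python3 -m creep '[[0,0,0,0,-0.18,0,1],[0,0,0,0,-0.08,0,1],[0,0,0,0,-0.02,0,1],[0,0,0,0,0.02,0,1],[0,0,0,0,0.04,0,1]]'|head -1
python3 adv.py .4866 .277 .187 0.08
```

```text
time_s: 17.15
t 17.20 lean 0.013 (pred 0.024) fwd 0.001 cap [70. 98.] exp [74. 98.]
x [ 0.009 -0.103 -0.026 -0.001] r -0.026 pitch 0.000 yaw -7.24 p [0.487 0.276 0.188] seat [0.626 0.257 0.131] v 0.00 grip 121
[[0.01, -0.0, 0.0, 0, 0.12, 0, 1], [0.0, -0.0, 0.0, 0, 0.08, 0, 1], [0.0, -0.0, 0.0, 0, 0.05, 0, 1], [0.0, -0.0, 0.0, 0, 0.03, 0, 1], [0.0, -0.0, 0.0, 0, 0.02, 0, 1]] -> lean -0.007 r 0.005
```

```bash
python3 -m creep '[[0.01,0,0,0,0.12,0,1],[0,0,0,0,0.08,0,1],[0,0,0,0,0.05,0,1],[0,0,0,0,0.03,0,1],[0,0,0,0,0.02,0,1]]'|head -1
python3 adv.py .4866 .277 .187 0.08
```

```text
time_s: 17.7
t 17.75 lean -0.012 (pred -0.009) fwd 0.002 cap [62. 96.] exp [62. 97.]
x [-0.013 -0.011  0.004 -0.001] r 0.004 pitch 0.000 yaw -7.23 p [0.487 0.276 0.188] seat [0.626 0.259 0.131] v 0.00 grip 121
[[0.0, -0.0, 0.0, 0, 0.04, 0, 1], [0.0, -0.0, 0.0, 0, 0.02, 0, 1], [0.0, -0.0, 0.0, 0, 0.0, 0, 1], [0.0, -0.0, 0.0, 0, -0.01, 0, 1], [0.0, -0.0, 0.0, 0, -0.01, 0, 1]] -> lean -0.006 r 0.008
```

```bash
python3 -m creep '[[0,0,0,0,0.04,0,1],[0,0,0,0,0.02,0,1],[0,0,0,0,0,0,1],[0,0,0,0,-0.01,0,1],[0,0,0,0,-0.01,0,1]]'|head -1
python3 adv.py .4866 .277 .187 0.08
```

```text
time_s: 18.25
t 18.30 lean -0.009 (pred -0.005) fwd 0.002 cap [62. 97.] exp [63. 97.]
x [-0.008  0.01   0.008 -0.002] r 0.008 pitch 0.000 yaw -7.21 p [0.487 0.276 0.188] seat [0.626 0.259 0.131] v 0.00 grip 121
[[0.0, -0.0, 0.0, 0, 0.0, 0, 1], [0.0, -0.0, 0.0, 0, -0.0, 0, 1], [0.0, -0.0, 0.0, 0, -0.01, 0, 1], [0.0, -0.0, 0.0, 0, -0.01, 0, 1], [0.0, -0.0, 0.0, 0, -0.01, 0, 1]] -> lean -0.003 r 0.006
```

```bash
python3 -m creep '[[0,0,0,0,0,0,1],[0,0,0,0,0,0,1],[0,0,0,0,-0.01,0,1],[0,0,0,0,-0.01,0,1],[0,0,0,0,-0.01,0,1]]'|head -1
python3 adv.py .4866 .277 .187 0.08
```

```text
time_s: 18.8
t 18.85 lean -0.002 (pred -0.004) fwd 0.002 cap [64. 97.] exp [64. 97.]
x [-0.002  0.006  0.005 -0.002] r 0.005 pitch 0.000 yaw -7.22 p [0.487 0.276 0.188] seat [0.626 0.259 0.131] v 0.00 grip 121
[[0.0, -0.0, 0.0, 0, -0.0, 0, 1], [0.0, -0.0, 0.0, 0, -0.0, 0, 1], [0.0, -0.0, 0.0, 0, -0.0, 0, 1], [0.0, -0.0, 0.0, 0, -0.0, 0, 1], [0.0, -0.0, 0.0, 0, -0.0, 0, 1]] -> lean -0.000 r 0.003
```

```bash
python3 -m creep '[[0,0,0,0,0,0,1],[0,0,0,0,0,0,1],[0,0,0,0,0,0,1],[0,0,0,0,0,0,1],[0,0,0,0,0,0,1]]'|head -1
python3 adv.py .4866 .277 .187 0.08
```

```text
time_s: 19.35
t 19.40 lean 0.006 (pred 0.003) fwd 0.002 cap [67. 97.] exp [66. 98.]
x [ 0.007  0.023  0.005 -0.001] r 0.005 pitch -0.000 yaw -7.22 p [0.487 0.276 0.188] seat [0.626 0.259 0.131] v 0.00 grip 121
[[0.0, -0.0, 0.0, 0, -0.04, 0, 1], [0.0, -0.0, 0.0, 0, -0.02, 0, 1], [0.0, -0.0, 0.0, 0, -0.01, 0, 1], [0.0, -0.0, 0.0, 0, 0.0, 0, 1], [0.0, -0.0, 0.0, 0, 0.0, 0, 1]] -> lean 0.005 r -0.002
```

```bash
python3 -m creep '[[0,0,0,0,-0.05,0,1],[0,0,0,0,-0.03,0,1],[0,0,0,0,-0.01,0,1],[0,0,0,0,0,0,1],[0,0,0,0,0,0,1]]'|head -1
python3 adv.py .4866 .277 .187 0.08
```

```text
time_s: 19.9
t 19.95 lean 0.002 (pred 0.005) fwd 0.002 cap [66. 97.] exp [67. 98.]
x [ 0.001 -0.025 -0.004 -0.002] r -0.004 pitch 0.000 yaw -7.22 p [0.487 0.276 0.188] seat [0.626 0.259 0.131] v 0.00 grip 121
[[0.0, -0.0, 0.0, 0, 0.03, 0, 1], [0.0, -0.0, 0.0, 0, 0.02, 0, 1], [0.0, -0.0, 0.0, 0, 0.01, 0, 1], [0.0, -0.0, 0.0, 0, 0.01, 0, 1], [0.0, -0.0, 0.0, 0, 0.0, 0, 1]] -> lean -0.002 r 0.004
```

```bash
python3 -m creep '[[0,0,0,0,0.03,0,1],[0,0,0,0,0.02,0,1],[0,0,0,0,0.01,0,1],[0,0,0,0,0.01,0,1],[0,0,0,0,0,0,1]]'|head -1
python3 adv.py .4866 .277 .187 0.08
```

```text
time_s: 20.45
t 20.50 lean -0.002 (pred -0.004) fwd 0.002 cap [65. 97.] exp [64. 97.]
x [-0.002 -0.001  0.003 -0.001] r 0.003 pitch 0.000 yaw -7.22 p [0.487 0.276 0.188] seat [0.626 0.259 0.131] v 0.00 grip 121
[[0.0, -0.0, 0.0, 0, 0.0, 0, 1], [0.0, -0.0, 0.0, 0, 0.0, 0, 1], [0.0, -0.0, 0.0, 0, 0.0, 0, 1], [0.0, -0.0, 0.0, 0, -0.0, 0, 1], [0.0, -0.0, 0.0, 0, -0.0, 0, 1]] -> lean -0.001 r 0.003
```

```bash
python3 -m creep '[[0,0,0,0,0,0,1],[0,0,0,0,0,0,1],[0,0,0,0,0,0,1],[0,0,0,0,0,0,1],[0,0,0,0,0,0,1]]'|head -1
python3 adv.py .4866 .277 .187 0.08
```

```text
time_s: 21.0
t 21.05 lean -0.001 (pred -0.003) fwd 0.002 cap [65. 97.] exp [64. 98.]
x [-0.001  0.001  0.003 -0.001] r 0.003 pitch 0.000 yaw -7.22 p [0.487 0.276 0.188] seat [0.626 0.259 0.131] v 0.00 grip 121
[[0.0, -0.0, 0.0, 0, -0.0, 0, 1], [0.0, -0.0, 0.0, 0, -0.0, 0, 1], [0.0, -0.0, 0.0, 0, -0.0, 0, 1], [0.0, -0.0, 0.0, 0, -0.0, 0, 1], [0.0, -0.0, 0.0, 0, -0.0, 0, 1]] -> lean -0.000 r 0.003
```

Very well balanced; continue the hold.

```bash
python3 -m creep '[[0,0,0,0,0,0,1],[0,0,0,0,0,0,1],[0,0,0,0,0,0,1],[0,0,0,0,0,0,1],[0,0,0,0,0,0,1]]'|head -1
python3 adv.py .4866 .277 .187 0.08
```

```text
time_s: 21.55
t 21.60 lean 0.000 (pred -0.000) fwd 0.002 cap [65. 97.] exp [65. 98.]
x [ 0.     0.004  0.003 -0.001] r 0.003 pitch 0.000 yaw -7.22 p [0.487 0.276 0.188] seat [0.626 0.259 0.131] v 0.00 grip 121
[[0.0, -0.0, 0.0, 0, -0.01, 0, 1], [0.0, -0.0, 0.0, 0, -0.0, 0, 1], [0.0, -0.0, 0.0, 0, -0.0, 0, 1], [0.0, -0.0, 0.0, 0, -0.0, 0, 1], [0.0, -0.0, 0.0, 0, 0.0, 0, 1]] -> lean 0.000 r 0.002
```

```bash
python3 -m creep '[[0,0,0,0,-0.01,0,1],[0,0,0,0,0,0,1],[0,0,0,0,0,0,1],[0,0,0,0,0,0,1],[0,0,0,0,0,0,1]]'|head -1
python3 adv.py .4866 .277 .187 0.08
```

```text
time_s: 22.1
t 22.15 lean 0.001 (pred 0.001) fwd 0.002 cap [65. 97.] exp [65. 98.]
x [ 0.001  0.     0.002 -0.001] r 0.002 pitch -0.000 yaw -7.22 p [0.487 0.276 0.188] seat [0.626 0.259 0.131] v 0.00 grip 121
[[0.0, -0.0, 0.0, 0, -0.0, 0, 1], [0.0, -0.0, 0.0, 0, -0.0, 0, 1], [0.0, -0.0, 0.0, 0, 0.0, 0, 1], [0.0, -0.0, 0.0, 0, 0.0, 0, 1], [0.0, -0.0, 0.0, 0, 0.0, 0, 1]] -> lean 0.000 r 0.002
```

```bash
python3 -m creep '[[0,0,0,0,0,0,1],[0,0,0,0,0,0,1],[0,0,0,0,0,0,1],[0,0,0,0,0,0,1],[0,0,0,0,0,0,1]]'|head -1
python3 adv.py .4866 .277 .187 0.08
```

```text
time_s: 22.65
t 22.70 lean 0.002 (pred 0.002) fwd 0.002 cap [66. 97.] exp [65. 98.]
x [ 0.002  0.002  0.002 -0.001] r 0.002 pitch -0.000 yaw -7.22 p [0.487 0.276 0.188] seat [0.626 0.259 0.131] v 0.00 grip 121
[[0.0, -0.0, 0.0, 0, -0.01, 0, 1], [0.0, -0.0, 0.0, 0, -0.0, 0, 1], [0.0, -0.0, 0.0, 0, -0.0, 0, 1], [0.0, -0.0, 0.0, 0, 0.0, 0, 1], [0.0, -0.0, 0.0, 0, 0.0, 0, 1]] -> lean 0.001 r 0.001
```

```bash
python3 -m creep '[[0,0,0,0,-0.01,0,1],[0,0,0,0,0,0,1],[0,0,0,0,0,0,1],[0,0,0,0,0,0,1],[0,0,0,0,0,0,1]]'|head -1
python3 adv.py .4866 .277 .187 0.08
```

```text
time_s: 23.2
t 23.25 lean 0.001 (pred 0.001) fwd 0.002 cap [66. 97.] exp [65. 98.]
x [ 0.001 -0.004  0.001 -0.001] r 0.001 pitch -0.000 yaw -7.22 p [0.487 0.276 0.188] seat [0.626 0.259 0.131] v 0.00 grip 121
[[0.0, -0.0, 0.0, 0, 0.0, 0, 1], [0.0, -0.0, 0.0, 0, 0.0, 0, 1], [0.0, -0.0, 0.0, 0, 0.0, 0, 1], [0.0, -0.0, 0.0, 0, 0.0, 0, 1], [0.0, -0.0, 0.0, 0, 0.0, 0, 1]] -> lean 0.000 r 0.002
```

```bash
python3 -m creep '[[0,0,0,0,0,0,1],[0,0,0,0,0,0,1],[0,0,0,0,0,0,1],[0,0,0,0,0,0,1],[0,0,0,0,0,0,1]]'|head -1
python3 adv.py .4866 .277 .187 0.08
```

```text
time_s: 23.75
t 23.80 lean -0.001 (pred -0.001) fwd 0.002 cap [65. 97.] exp [65. 98.]
x [-0.001 -0.007  0.001 -0.001] r 0.001 pitch 0.000 yaw -7.22 p [0.487 0.276 0.188] seat [0.626 0.259 0.131] v 0.00 grip 121
[[0.0, -0.0, 0.0, 0, 0.01, 0, 1], [0.0, -0.0, 0.0, 0, 0.01, 0, 1], [0.0, -0.0, 0.0, 0, 0.0, 0, 1], [0.0, -0.0, 0.0, 0, 0.0, 0, 1], [0.0, -0.0, 0.0, 0, 0.0, 0, 1]] -> lean -0.001 r 0.003
```

```bash
python3 -m creep '[[0,0,0,0,0.01,0,1],[0,0,0,0,0.01,0,1],[0,0,0,0,0,0,1],[0,0,0,0,0,0,1],[0,0,0,0,0,0,1]]'|head -1
python3 adv.py .4866 .277 .187 0.08
```

```text
time_s: 24.3
t 24.35 lean -0.002 (pred -0.000) fwd 0.002 cap [65. 97.] exp [65. 98.]
x [-0.002  0.001  0.003 -0.001] r 0.003 pitch -0.000 yaw -7.22 p [0.487 0.276 0.188] seat [0.626 0.259 0.131] v 0.00 grip 121
[[0.0, -0.0, 0.0, 0, 0.0, 0, 1], [0.0, -0.0, 0.0, 0, -0.0, 0, 1], [0.0, -0.0, 0.0, 0, -0.0, 0, 1], [0.0, -0.0, 0.0, 0, -0.0, 0, 1], [0.0, -0.0, 0.0, 0, -0.0, 0, 1]] -> lean -0.001 r 0.003
```

```bash
python3 -m creep '[[0,0,0,0,0,0,1],[0,0,0,0,0,0,1],[0,0,0,0,0,0,1],[0,0,0,0,0,0,1],[0,0,0,0,0,0,1]]'|head -1
python3 adv.py .4866 .277 .187 0.08
```

```text
time_s: 24.85
t 24.90 lean -0.001 (pred -0.000) fwd 0.002 cap [65. 97.] exp [65. 98.]
x [-0.001  0.002  0.003 -0.001] r 0.003 pitch 0.000 yaw -7.22 p [0.487 0.276 0.188] seat [0.626 0.259 0.131] v 0.00 grip 121
[[0.0, -0.0, 0.0, 0, -0.0, 0, 1], [0.0, -0.0, 0.0, 0, -0.0, 0, 1], [0.0, -0.0, 0.0, 0, -0.0, 0, 1], [0.0, -0.0, 0.0, 0, -0.0, 0, 1], [0.0, -0.0, 0.0, 0, -0.0, 0, 1]] -> lean -0.000 r 0.003
```

```bash
python3 -c "
from bench import manip; print(manip.finish_job())"
```

```text
the job is handed in; nothing more can be done
None
```

I handed the job in at about 25 s with the tower still held about 50 mm above the roof; by my measurements the hinge was within 1 mm of the opening's centre, the foot level and the stack within 0.002 rad of upright, after about 9 s there, but the job returned no verdict.

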